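Print the maker's mark on a bisque tile in the hand-lever marking press

ROBOT

A 6-joint arm with a two-finger parallel gripper is mounted at the origin on the work surface. World frame = base frame: x ahead of the robot, y to its left, z up, the work surface at z = 0. Lengths are in mm, angles in rad, forces in N, time in s.
With the tool pointing down it reaches from about 350 to 975 mm from the base axis. Payload 7.1 kg.
Tool frame: the origin (TCP) lies at the very end of the fingers, on their centre line; the grasp point (between the pads) lies 19 mm behind it; z points along the fingers, y is the line along which they close (so a half turn about z gives the same grasp; the last joint's range is limited). The gripper opens to 88 mm and grips with 3 to 60 N. Pads are 20 mm wide; open, the fingers measure 115 mm over their backs; the gripper's body (75 mm by 178 mm) begins 61 mm behind the grasp point.
Start: joints at [-1.296, 0.423, 1.63, -0, 1.089, -0.019], TCP at [181.013, -598.197, 222.675] pointing down, gripper open.
Joint ranges: [-3, 3], [-0.9, 2.11], [0.09, 2.58], [-1.31, 4.45], [0.11, 2.69], [-2.54, 2.54]. Speed limits (rad/s): [2.39, 2.39, 3.01, 3.14, 3.14, 3.14].

INTERFACE

Orientations are given as a 3x3 rotation matrix whose columns are the frame's x, y, z axes.
In Python, from workcell import observe, read_camera, job_done, outline_of gives the robot as it stands.
- The arm moves only by the tool jog_arm, never from a script. Its argument "increments" is a list of rows, each a list of 3 entries, a list of its own where there are three numbers: the opening, from -1 (shut) to 1 (fully open), so that 0 is half open, then the shift along the tool's x, y, z scaled (see below), then the turn, a rotation vector about the tool's x, y, z scaled (see below). In form: [[hand, [x, y, z], [ax, ay, az]], ...]. A call has 1 to 20 rows; each row is the pose to reach, as a shift and turn from the pose commanded when the call began, along the tool's axes at that moment, turning the shorter way round; what a row does not reach only later rows make up. The controller multiplies each number of a shift by 100 mm and each number of a turn by pi rad. A row lasts 1/8 s, in which the tool goes at most 62.5 mm and 10.7 degrees, less where a joint would pass 70% of its speed; a pose out of reach is approached as far as the arm can. A call with a number of a shift or a turn outside -1 to 1 is refused whole. A call with a gripper value outside its range is refused whole. The fingers move at their own pace and stop on an object; the grip force is fixed at half the most. Time passes only in rows, so rows that repeat a pose let the fingers close. It gives the time, the measured TCP pose, the force, the opening and the grip force at its end, in the units of the state.
- observe(): the state, without advancing time (a new reading comes with each control period).
- read_camera(name): name is "scene" or "top" or "wrist"; returns a dict with "pixels" (384x512x3 uint8, red, green, blue), "depth" (384x512 float32, mm along the optical axis (not along the pixel's ray), 0 where there is no reading), "fx", "fy", "cx", "cy" (pixels), "origin" and "rotation" of the camera in the world. Camera axes: x right, y up, looking along -z (the intrinsics and any distortion apply to the point x, -y, -z); pixel columns grow to the right and rows downward; lengths in mm; the calibration is good to about 2 mm. A picture is of the moment at which its call begins.
- job_done(): hands the job in; it is judged then, once.
Trained networks look in a picture, given as the dict that the camera call returned (one of the last four; its "shot" number tells which), for a name from the list of things; names that differ only in an ending like _2 or _b are one class to them, and where a whole thing is asked for, a point or a joint stands for the part that bears it (a point fixed in the world has none). Each returns a list of dicts, best first, with "p" (0 to 1); they miss things now and then, are a little off and sometimes report something else, mostly with a low value. They report only what shows in the picture. A call takes as long as a camera call. They do not tell look-alikes from the thing itself.
- outline_of(picture, query): "pixels" (384x512 bool, what is visible of it) and "box" ([left, top, right, bottom] in pixels, round what is visible of it).
The state is a dict: "clock": time; "joints": joint angles; "joint_vel": joint speeds; "joint_torque": joint torques, N m; "ee_pos": TCP position; "tcp_rot": TCP orientation; "force": force on the tool from outside, world axes, zero at the start; "ft_torque": the same for the moment, N m; "gripper_width": finger opening in mm; "finger_force": force on a finger pad.
Only numpy, scipy, OpenCV 4.12 (cv2) and the standard library are available. Lean on these libraries where they do the work, as an engineer would, in place of code of your own. Each camera call takes 0.05 s, during which the arm holds its last target. There are 200 camera calls.

TASK

Mark the terracotta tile in the hand press: slide it along the press's bed until it sits square and fully home against both the back fence and the end stop under the rubber stamp. Then push the lever all the way down to its stop so that the stamp prints the tile, let the lever come right back up, and leave the tile lying home in the press. Never bring the stamp down on a tile that is not home, and leave the ware, ink jar and brush standing around alone.

Things in the scene. Friction and masses are not known exactly. Their poses are not given: they have to be found in the camera images.
- press: Grey hand-lever marking press, fixed. Origin: bench height, on the vertical axis of ram and stamp; x runs from the open front to the column at the back, y left along the feed bed, z up. Figures below are mm in this frame. Feed bed: flat steel plate, top z 25, x -105 to 55, y -75 to 270. Column: x 85 to 150.
- fence (a point): Middle of the back fence's front face, (40, 110, 33): an aluminium bar along y on the bed, y -35 to 255, 16 high above the bed, its face at x = 40 looking to -x.
- end_stop (a point): Middle of the end stop's face, (5, -35, 33): an aluminium bar across the bed, x -40 to 50, 16 high above the bed, its face at y = -35 looking to +y (left).
- ram: Ram with the rubber stamp at its foot; origin: middle of the stamp's printing face. Stamp 30 in x by 38 in y, under a holder 36 by 44, on a square ram 24 wide. With the lever up the face is at z = 61, 24 above the tile's top; the full stroke brings it down onto the tile. The ram's top sticks out above the head to z = 311.
- head (a point): Middle of the press's head, (61, 0, 190): a grey casting over the bed, x -33 to 150, y -31 to 31 (a spring drum on its left reaches y = 51 at x 4 to 64, z 160 to 220), z 140 to 240.
- lever (a joint): Hand lever, rad: 0 = up at rest, 1.13 = fully down at its stop. A spring brings it back up when let go; pushing the grip down takes about 9 N at first and 13 N at the bottom. Geared to the ram (22 mm per rad). Its axle lies along the press's y at x = 34, z = 190, on the head's right (-y) side; the grip is 170 mm from it, to the front, 50 deg above level when up, 15 deg below when down.
- lever_grip (a point): Middle of the lever's grip, a black round bar lying level along the press's y, 26 mm in diameter and 95 mm long. In the press's frame it is at (-75, -110, 320) mm with the lever up and about (-130, -110, 147) with it down. It can simply be pushed down from above.
- tile: The work piece: a loose flat terracotta tile, 80 mm (its x) by 120 mm (its y) by 12 mm thick, about 0.2 kg, lying on the feed bed to the left of the head, a little askew and away from the fence. Origin: centre of its underside. It is too wide to grip and is slid by pushing on its edges.
- tile_home (a point): Where the tile's origin must come to lie: a point on the bed at (0, 25, 25) mm in the press's frame, with the tile's x and y along the press's x and y. The tile then touches the back fence with its far long edge and the end stop with its right (-y) end, and the stamp is over its right part.
- mug: Bystander: terracotta mug, 82 mm in diameter, 100 mm high, with a handle, standing on a plywood ware board (18 mm thick) to the left of the press. Origin: centre of its underside.
- jug: Bystander: terracotta jug, 100 mm at its belly, 130 mm high, with a handle, on the same ware board. Origin: centre of its underside.
- ink_jar: Bystander: small jar of ceramic ink, 52 mm in diameter, 60 mm high, on the bench to the right of the press. Origin: centre of its underside.
- trim_brush: Bystander: brush, 180 mm long, lying on the bench to the right of the press.
Not all that is in view belongs to the job. There is more than one size of the tile; the job needs the smallest.

How it is judged (in metres and radians):
On the way, in this order (a step that is already met when the one before it is completed fails the run):
1. the tile lies home against fence and stop, with the lever up (x of tile in the frame of tile_home between -0.003 and 0.003 m and y of tile in the frame of tile_home between -0.003 and 0.003 m and z of tile in the frame of tile_home below 0.003 m and angle between the x axis of tile and the x axis of press, either way round below 0.03 rad and value of joint lever below 0.1 rad), for 0.2 s.
2. the lever is pushed fully down, with the stamp pressed on the tile lying home (value of joint lever above 1.09 rad and contact force between ram and tile above 1 N and horizontal distance between tile and tile_home below 0.0045 m), for 0.2 s.
At the end, for the whole second after the job is handed in: After the lever has been fully down (within 0.04 rad of its stop, for 0.2 s) with the stamp pressed on the tile lying home: the lever is back up (below 0.06 rad), and the tile lies still and flat on the bed within 3 mm of its home point in x and in y and within 0.03 rad of square to the press (x of tile in the frame of tile_home between -0.003 and 0.003 m and y of tile in the frame of tile_home between -0.003 and 0.003 m and z of tile in the frame of tile_home below 0.003 m and angle between the x axis of tile and the x axis of press, either way round below 0.03 rad and linear speed of tile below 0.01 m/s and value of joint lever below 0.06 rad); the robot touches nothing.
It fails at once if the stamp is brought down (lever past 0.6 rad) with the tile not home (value of joint lever above 0.6 rad and (horizontal distance between tile and tile_home above 0.006 m or angle between the x axis of tile and the x axis of press, either way round above 0.05 rad)).
It fails at once if a bystander (mug, jug, ink jar or brush) is moved more than 20 mm or knocked over (distance of any of mug, jug, ink_jar, trim_brush from where it was at the start of the episode above 0.02 m or angle between any of mug, jug, ink_jar's own z axis and vertical above 0.4 rad).
It also fails if it takes over 69 s, if anything falls off the work surface, if the arm or the gripper's body presses on something with over 40 N, if the wrist force passes 120 N, or if a joint passes its speed limit or range.

## Working session

There is one attempt and no reset: what is moved stays moved. The work goes in short steps, Python scripts to look and compute and a tool call to move; the robot and the scene stay as the last step left them, time stands still between calls to the robot, and variables do not carry over. Pictures are saved under pics/ and viewed, at most 10 in all, crops included, and the job is handed in when it is done.

Besides the shell and the picture viewer there is one more tool, called after "Emit:" as name([rows], argument=value, ...), one row to a line, values as JSON. jog_arm: Moves the arm, as the interface text tells. Shifts and turns lie within -1 to 1; 1 stands for 100 mm of shift or pi rad of turn. Its arguments: {"type":"object","properties":{"increments":{"type":"array"}},"required":["increments"]}

```bash
mkdir -p pics; cat > h.py <<'E'
import numpy as np, cv2
from workcell import observe, read_camera, job_done, outline_of
def pts(p, mask=None):
    v,u=np.mgrid[:384,:512]; d=p['depth'].astype(float)
    m=d>0
    if mask is not None: m&=mask
    x=(u-p['cx'])/p['fx']*d; y=(v-p['cy'])/p['fy']*d
    c=np.stack([x,-y,-d],-1)
    w=c@np.array(p['rotation']).T+np.array(p['origin'])
    return w,m
def save(p,n): cv2.imwrite('pics/'+n,p['pixels'][:,:,::-1])
E
python3 - <<'E'
from h import *
o=observe(); print(o['ee_pos'],o['tcp_rot'],o['force'])
ims=[]
for n in('scene','top'):
    p=read_camera(n); ims.append(p['pixels']); print(n,p['origin'],np.round(p['rotation'],3).tolist(),p['fx'],p.get('cx'),[k for k in p])
    for q in('press','tile','ram','lever','mug','jug','ink_jar','trim_brush'):
        for r in outline_of(p,q)[:3]:
            w,m=pts(p,r['pixels']); 
            if m.any(): print(q,round(r['p'],2),r['box'],np.round(np.median(w[m],0)),np.round(w[m].min(0)),np.round(w[m].max(0)))
    np.savez(n+'.npz',**{k:v for k,v in p.items()})
    cv2.imwrite('pics/%s1.png'%n,cv2.resize(p['pixels'],(800,600))[:,:,::-1])
E
```

```text
[ 180.88577104 -597.67216392  221.90509172] [[ 9.57153306e-01  2.89581429e-01 -3.80370250e-04]
 [ 2.89581672e-01 -9.57152187e-01  1.46464866e-03]
 [ 6.00628357e-05 -1.51204156e-03 -9.99998855e-01]] [ 1.05232143 -0.29038125 -0.3098209 ]
scene [1097.64020147 -831.86860357  940.26697251] [[0.857, -0.302, 0.417], [0.515, 0.518, -0.683], [-0.01, 0.801, 0.599]] 357.2929185279872 253.52879993896957 ['pixels', 'depth', 'fx', 'fy', 'cx', 'cy', 'origin', 'rotation', 'shot']
press 0.77 [200.4, 170.2, 296.4, 266.2] [648. -59. 132.] [ 266. -201.    0.] [761. 317. 338.]
tile 0.76 [209.2, 179.9, 240.8, 210.7] [364. 131.  19.] [ 281. -163.    2.] [595. 266. 321.]
tile 0.56 [321.4, 205.0, 352.1, 241.2] [827. 221.  18.] [754. 145.  -1.] [896. 321.  26.]
tile 0.53 [262.8, 226.3, 265.3, 228.6] [605.  32.  37.] [598.  28.  32.] [615.  34.  40.]
ram 0.58 [245.0, 168.8, 261.1, 235.3] [609. -48. 246.] [ 388. -100.    1.] [652. 345. 317.]
ram 0.24 [197.9, 169.0, 295.7, 268.9] [649. -59. 135.] [ 266. -201.   -1.] [762. 284. 338.]
lever 0.69 [201.3, 172.4, 255.7, 220.6] [ 551. -100.  316.] [ 266. -201.    0.] 
[... 960 characters left out ...]
[819. 233.  14.] [744. 142. -11.] [902. 322.  27.]
tile 0.62 [226.1, 199.5, 263.3, 227.1] [570.  80.  36.] [522.  19.  16.] [620. 142.  47.]
ram 0.68 [272.2, 178.4, 281.9, 191.4] [597. -39. 309.] [590. -52. 238.] [615. -29. 318.]
ram 0.28 [289.5, 175.0, 332.5, 207.9] [ 539. -128.  326.] [ 522. -247.   -3.] [654. -80. 338.]
lever 0.72 [288.4, 175.7, 332.3, 209.3] [ 541. -124.  325.] [ 520. -200.   -7.] [690. -80. 338.]
mug 0.86 [127.0, 229.4, 154.3, 258.6] [477. 452.  63.] [432. 401.   8.] [527. 494. 124.]
jug 0.8 [125.2, 189.2, 159.0, 221.2] [605. 448.  94.] [559. 388.   8.] [652. 531. 153.]
ink_jar 0.46 [376.0, 191.3, 389.3, 207.7] [ 596. -432.   56.] [ 574. -481.   -7.] [ 631. -413.   67.]
```

View pics/scene1.png

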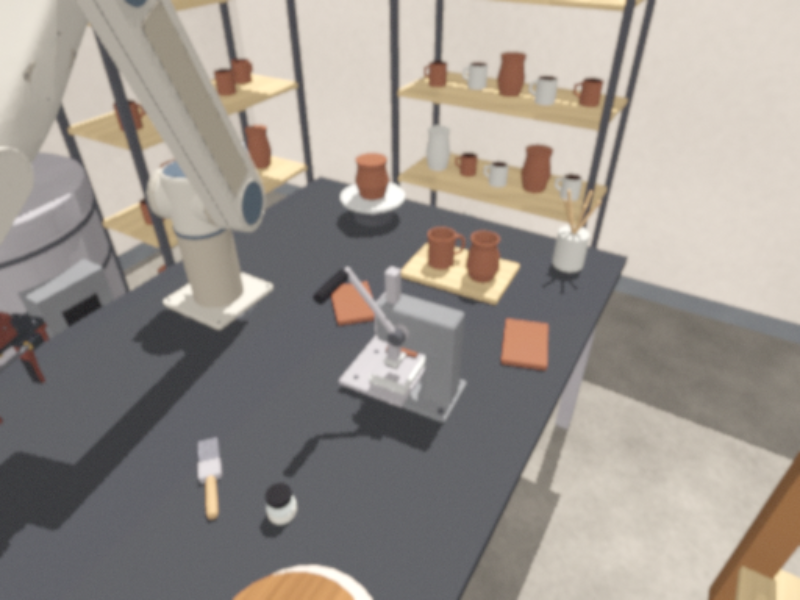

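```bash
python3 - <<'E'
import numpy as np,cv2
p=np.load('top.npz')['pixels']
cv2.imwrite('pics/topcrop.png',cv2.resize(p[110:260,150:350],(800,600),interpolation=cv2.INTER_CUBIC)[:,:,::-1])
E
```

```text
(no output)
```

View pics/topcrop.png

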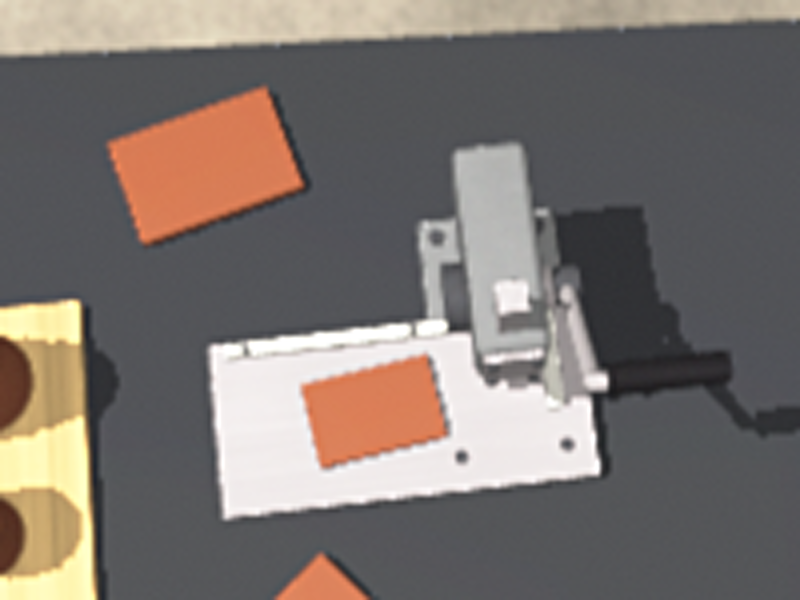

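The three tiles in the top picture are at full-frame pixels (244,212) on the bed, (202,150) at the back right of the bench and (about 231,258) in front. The one on the bed fits: it lies left of the head and askew. I'll check its size while fitting the press pose.

```bash
cat >> h.py <<'E'
def onplane(p,uv,z):
    uv=np.asarray(uv,float).reshape(-1,2)
    c=np.stack([(uv[:,0]-p['cx'])/p['fx'],-(uv[:,1]-p['cy'])/p['fy'],-np.ones(len(uv))],-1)
    d=c@np.array(p['rotation']).T; o=np.array(p['origin'])
    return o+d*((z-o[2])/d[:,2])[:,None]
def rect(p,mask,z):
    cs,_=cv2.findContours(mask.astype(np.uint8),cv2.RETR_EXTERNAL,cv2.CHAIN_APPROX_NONE)
    out=[]
    for c in cs:
        if cv2.contourArea(c)<150: continue
        w=onplane(p,c.reshape(-1,2),z)[:,:2].astype(np.float32)
        out.append((c.reshape(-1,2).mean(0).round(),cv2.minAreaRect(w),w))
    return out
def red(p):
    h=cv2.cvtColor(p['pixels'],cv2.COLOR_RGB2HSV); return (h[...,0]<15)&(h[...,1]>110)&(h[...,2]>110)
E
python3 - <<'E'
from h import *
p=dict(np.load('top.npz'))
for c,r,w in rect(p,red(p),37): print('red z37',c,np.round(r[0],1),np.round(r[1],1),round(r[2],2))
g=p['pixels'].astype(int); m=(g.min(2)>170)&((g.max(2)-g.min(2))<40)
m|=red(p)
k=np.zeros_like(m);k[180:242,195:305]=1
for c,r,w in rect(p,m&k,25):
    print('bed',c,np.round(r[0],1),np.round(r[1],1),r[2],np.round(cv2.boxPoints(r),1).tolist())
    # front edge
    R=cv2.boxPoints(r)
cv2.imwrite('pics/m.png',(m&k)*255)
# front edge line: for each column, lowest white row
cols=[];
for u in range(210,297):
    vv=np.where((m&k)[:,u])[0]
    cols.append((u,vv.max()+.5))
W=onplane(p,cols,25); 
l=cv2.fitLine(W[:,:2].astype(np.float32),cv2.DIST_HUBER,0,.01,.01).ravel(); print('front',l)
# left end
rows=[]
for v in range(200,236):
    uu=np.where((m&k)[v])[0]
    if len(uu): rows.append((uu.min()-.5,v))
W=onplane(p,rows,25);l2=cv2.fitLine(W[:,:2].astype(np.float32),cv2.DIST_HUBER,0,.01,.01).ravel(); print('left',l2)
E
```

```text
red z37 [ 71. 356.] [104.3 687.2] [114.3 118. ] 9.37
red z37 [225. 275.] [351.  153.4] [107.4 159.8] 44.12
red z37 [136. 240.] [483.8 470.9] [96.2 83.4] 83.69
red z37 [243. 212.] [570.9  80.5] [ 77.4 117. ] 11.61
red z37 [136. 207.] [623.2 471.7] [ 97.7 103.8] 80.53
red z37 [201. 151.] [814.3 231.6] [108.1 160.2] 18.05
red z37 [432. 149.] [ 781.6 -636.1] [246.6 251.2] 2.25
bed [276. 188.] [659.5 -46.4] [63.1 61.2] 87.25536346435547 [[627.4000244140625, -76.5], [688.5999755859375, -79.4000015258789], [691.5999755859375, -16.399999618530273], [630.4000244140625, -13.399999618530273]]
bed [253. 211.] [592.1  56.1] [199.1 344.4] 3.946941614151001 [[480.8999938964844, 221.0], [504.6000061035156, -122.5999984741211], [703.2000122070312, -108.9000015258789], [679.5, 234.6999969482422]]
front [ 6.8972103e-02 -9.9761862e-01  4.9284152e+02  4.8157375e+01]
left [9.9775213e-01 6.7012578e-02 5.6180597e+02 2.2655174e+02][ WARN:0@0.381] global loadsave.cpp:1063 imwrite_ Unsupported depth image for selected encoder is fallbacked to CV_8U.
```

The tile on the bed measures 77×117 mm, nominally 80×120. The other two are about 108×160, so the bed tile is the smallest and the right one. The enlarged crop confirms it. The press sits at about (604, -41) with yaw 0.0685. I'll start the transit.

Emit:
jog_arm([
  [0.6, [0.45, -0.5, 0], [0, 0, 0.036]],
  [0.6, [0.9, -1, 0], [0, 0, 0.0717]],
  [0.6, [0.9, -1, 0], [0, 0, 0.0717]],
  [0.6, [0.9, -1, 0], [0, 0, 0.0717]],
])

```text
clock: 1.4
ee_pos: [238.6, -476.7, 223.2]
tcp_rot: [[0.998, 0.071, 0.0], [0.071, -0.998, -0.001], [0.0, 0.001, -1.0]]
force: [0.8, -0.2, 0.2]
gripper_width: 70.0
finger_force: 0.0
```

Emit:
jog_arm([
  [0.6, [0.28, -0.5, 0], [0, 0, 0]],
  [0.6, [0.56, -1, 0], [0, 0, 0]],
  [0.6, [0.56, -1, 0], [0, 0, 0]],
  [0.6, [0.56, -1, 0], [0, 0, 0]],
])

```text
clock: 1.9
ee_pos: [287.5, -374.6, 223.1]
tcp_rot: [[0.998, 0.069, 0.001], [0.069, -0.998, -0.002], [0.0, 0.002, -1.0]]
force: [0.0, -0.2, 0.1]
gripper_width: 70.5
finger_force: 0.0
```

Emit:
jog_arm([
  [0.6, [0.28, -0.5, 0], [0, 0, 0]],
  [0.6, [0.56, -1, 0], [0, 0, 0]],
  [0.6, [0.56, -1, 0], [0, 0, 0]],
  [0.6, [0.56, -1, 0], [0, 0, 0]],
])

```text
clock: 2.4
ee_pos: [336.5, -270.9, 222.9]
tcp_rot: [[0.998, 0.068, 0.001], [0.068, -0.998, -0.001], [0.0, 0.001, -1.0]]
force: [0.4, -0.2, -0.0]
gripper_width: 70.1
finger_force: 0.0
```

Emit:
jog_arm([
  [0.6, [0.28, -0.5, 0], [0, 0, 0]],
  [0.6, [0.56, -1, 0], [0, 0, 0]],
  [0.6, [0.56, -1, 0], [0, 0, 0]],
  [0.6, [0.56, -1, 0], [0, 0, 0]],
])

```text
clock: 2.9
ee_pos: [385.3, -167.1, 222.7]
tcp_rot: [[0.998, 0.068, 0.0], [0.068, -0.998, -0.001], [0.0, 0.001, -1.0]]
force: [-0.1, -0.4, 0.6]
gripper_width: 70.3
finger_force: 0.0
```

```bash
cat >> h.py <<'E'
O=np.array([604.2,-40.7,0]); YAW=.0685
R=np.array([[np.cos(YAW),-np.sin(YAW),0],[np.sin(YAW),np.cos(YAW),0],[0,0,1]])
def st():
    o=observe(); Rt=R.T@np.array(o['tcp_rot'])
    print('t',round(o['clock'],2),'press xyz',np.round(R.T@(np.array(o['ee_pos'])-O),1),'tool in press',np.round(Rt,3).tolist(),'F',np.round(R.T@np.array(o['force']),1),'w',round(o['gripper_width'],1)); return o
E
python3 -c "
from h import *
st()"
```

```text
t 2.9 press xyz [-227.  -111.1  222.7] tool in press [[1.0, -0.001, 0.0], [-0.001, -1.0, -0.001], [0.0, 0.001, -1.0]] F [-0.1 -0.4  0.6] w 70.3
```

Emit:
jog_arm([
  [0.6, [0.2, -0.5, 0], [0, 0, 0]],
  [0.6, [0.3, -1, 0], [0, 0, 0]],
  [0.6, [0.3, -1, 0], [0, 0, 0]],
  [0.6, [0.3, -1, 0], [0, 0, 0]],
])

```text
clock: 3.4
ee_pos: [408.4, -65.4, 222.7]
tcp_rot: [[0.998, 0.067, 0.0], [0.067, -0.998, -0.001], [0.0, 0.001, -1.0]]
force: [-0.2, -0.4, 0.4]
gripper_width: 70.1
finger_force: 0.0
```

Emit:
jog_arm([
  [0.6, [0.3, -0.5, 0], [0, 0, 0]],
  [0.6, [0.7, -1, 0.3], [0, 0, 0]],
  [0.6, [0.9, -1, 0.9], [0, 0, 0]],
  [0.6, [0.9, -1, 0.9], [0, 0, 0]],
])

```text
clock: 3.9
ee_pos: [489.6, 40.5, 128.7]
tcp_rot: [[0.998, 0.067, -0.008], [0.067, -0.998, -0.001], [-0.008, 0.0, -1.0]]
force: [-1.1, 0.2, 0.7]
gripper_width: 70.5
finger_force: 0.0
```

Emit:
jog_arm([
  [0.6, [0, -0.39, 0.2], [0, 0, 0]],
  [0.6, [0, -0.39, 0.5], [0, 0, 0]],
  [0.6, [0, -0.39, 0.5], [0, 0, 0]],
  [0.6, [0, -0.39, 0.5], [0, 0, 0]],
])

```text
clock: 4.4
ee_pos: [489.5, 79.8, 84.4]
tcp_rot: [[0.998, 0.066, 0.002], [0.066, -0.998, 0.0], [0.002, -0.0, -1.0]]
force: [0.8, 0.7, 0.6]
gripper_width: 70.1
finger_force: 0.0
```

```bash
python3 -c "
from h import *
st()
p=read_camera('wrist'); save(p,'w1.png')
print(p['origin'])
for c,r,w in rect(p,red(p),37):
    q=(w-O[:2])@R[:2,:2]; r=cv2.minAreaRect(q.astype(np.float32)); print(c,r)
"
```

```text
t 4.4 press xyz [-106.2  128.1   84.4] tool in press [[1.0, -0.002, 0.002], [-0.002, -1.0, 0.0], [0.002, -0.0, -1.0]] F [0.9 0.6 0.6] w 70.1
[569.67625091  85.7685139  247.00293668]
[195. 348.] ((-231.75845336914062, 186.75067138671875), (49.080936431884766, 105.79020690917969), 41.18868637084961)
[205. 285.] ((-164.55078125, 167.67279052734375), (42.85145950317383, 34.9796257019043), 89.98139953613281)
[256.  93.] ((-23.055435180664062, 127.38457489013672), (77.74778747558594, 117.59480285644531), 7.599851131439209)
```

View pics/w1.png

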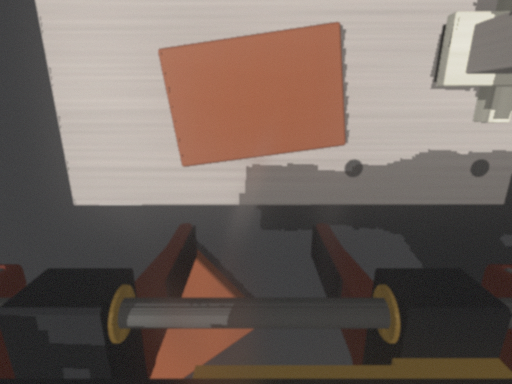

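Emit:
jog_arm([
  [0.6, [0.08, 0, 0.2], [0, 0, 0]],
  [0.6, [0.08, 0, 0.4], [0, 0, 0]],
  [0.6, [0.08, 0, 0.54], [0, 0, 0]],
  [0.6, [0.08, 0, 0.54], [0, 0, 0]],
  [0.6, [0.08, 0, 0.54], [0, 0, 0]],
])

```text
clock: 5.08
ee_pos: [497.0, 81.5, 29.4]
tcp_rot: [[0.998, 0.068, 0.001], [0.068, -0.998, 0.0], [0.001, -0.0, -1.0]]
force: [0.5, -0.0, -0.3]
gripper_width: 70.0
finger_force: 0.0
```

Emit:
jog_arm([
  [0.6, [0.06, 0, 0], [0, 0, 0]],
  [0.6, [0.12, 0, 0], [0, 0, 0]],
  [0.6, [0.18, 0, 0], [0, 0, 0]],
  [0.6, [0.23, 0, 0], [0, 0, 0]],
  [0.6, [0.28, 0, 0], [0, 0, 0]],
  [0.6, [0.33, 0, 0], [0, 0, 0]],
  [0.6, [0.38, 0, 0], [0, 0, 0]],
  [0.6, [0.42, 0, 0], [0, 0, 0]],
  [0.6, [0.45, 0, 0], [0, 0, 0]],
  [0.6, [0.46, 0, 0], [0, 0, 0]],
])

```text
clock: 6.32
ee_pos: [542.6, 84.7, 28.7]
tcp_rot: [[0.998, 0.068, -0.0], [0.068, -0.998, -0.0], [-0.0, 0.0, -1.0]]
force: [-1.8, 0.1, 1.8]
gripper_width: 70.4
finger_force: 1.0
```

Emit:
jog_arm([
  [0.6, [0.01, 0, 0], [0, 0, 0]],
  [0.6, [0.02, 0, 0], [0, 0, 0]],
  [0.6, [0.02, 0, 0], [0, 0, 0]],
])

```text
clock: 6.7
ee_pos: [544.8, 84.9, 28.7]
tcp_rot: [[0.998, 0.068, 0.001], [0.068, -0.998, 0.0], [0.001, -0.0, -1.0]]
force: [-0.2, 0.2, 0.3]
gripper_width: 70.4
finger_force: 0.1
```

Emit:
jog_arm([
  [0.6, [0.01, 0, 0], [0, 0, 0]],
  [0.6, [0.02, 0, 0], [0, 0, 0]],
  [0.6, [0.02, 0, 0], [0, 0, 0]],
])

```text
clock: 7.08
ee_pos: [544.8, 84.9, 28.5]
tcp_rot: [[0.998, 0.069, -0.003], [0.069, -0.998, -0.0], [-0.003, 0.0, -1.0]]
force: [-6.0, 0.2, 5.2]
gripper_width: 70.4
finger_force: 3.0
```

```bash
python3 -c "
from h import *
st()
p=read_camera('wrist'); save(p,'w2.png')
for c,r,w in rect(p,red(p),37):
    q=(w-O[:2])@R[:2,:2]; r=cv2.minAreaRect(q.astype(np.float32)); print(c,r)
"
```

```text
t 7.08 press xyz [-50.6 129.4  28.5] tool in press [[1.0, 0.0, -0.003], [0.0, -1.0, -0.0], [-0.003, 0.0, -1.0]] F [-6.   0.6  5.2] w 70.4
[172. 368.] ((-137.33236694335938, 185.45263671875), (23.97982406616211, 29.221439361572266), 0.1126713901758194)
[260. 143.] ((1.6291313171386719, 122.30778503417969), (77.89947509765625, 117.75045776367188), 0.07019869983196259)
```

View pics/w2.png

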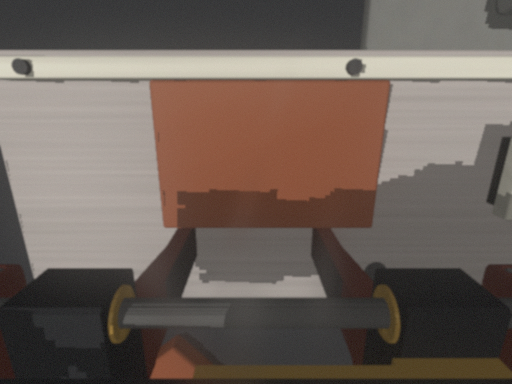

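Emit:
jog_arm([
  [0.6, [-0.1, 0, 0], [0, 0, 0]],
  [0.6, [-0.2, 0, -0.2], [0, 0, 0]],
  [0.2, [-0.2, -0.2, -0.6], [0, 0, 0]],
  [-0.09, [-0.1, -0.7, -0.6], [0, 0, 0]],
  [-0.09, [-0.1, -0.8, -0.6], [0, 0, 0]],
  [-0.09, [-0.1, -0.8, -0.6], [0, 0, 0]],
])

```text
clock: 7.88
ee_pos: [530.5, 164.4, 88.4]
tcp_rot: [[0.998, 0.07, -0.0], [0.07, -0.998, -0.0], [-0.0, 0.0, -1.0]]
force: [0.8, 0.2, 0.4]
gripper_width: 40.3
finger_force: 0.0
```

Emit:
jog_arm([
  [-0.09, [0.2, 0, 0], [0, 0, -0.05]],
  [-0.09, [0.4, 0, 0], [0, 0, -0.1]],
  [-0.09, [0.55, 0, 0], [0, 0, -0.15]],
  [-0.09, [0.55, 0, 0], [0, 0, -0.2]],
  [-0.09, [0.55, 0, 0], [0, 0, -0.25]],
  [-0.09, [0.55, 0, 0], [0, 0, -0.3]],
  [-0.09, [0.55, 0, 0], [0, 0, -0.35]],
  [-0.09, [0.55, 0, 0], [0, 0, -0.4]],
  [-0.09, [0.55, 0, 0], [0, 0, -0.45]],
  [-0.09, [0.55, 0, 0], [0, 0, -0.5]],
  [-0.09, [0.55, 0, 0], [0, 0, -0.5]],
  [-0.09, [0.55, 0, 0], [0, 0, -0.5]],
])

```text
clock: 9.38
ee_pos: [585.6, 167.1, 88.4]
tcp_rot: [[-0.065, 0.998, -0.001], [0.998, 0.065, -0.0], [-0.0, -0.001, -1.0]]
force: [-0.5, 0.1, -0.2]
gripper_width: 39.9
finger_force: 0.0
```

```bash
python3 -c "
from h import *
st()
p=read_camera('top')
for c,r,w in rect(p,red(p),37):
    q=(w-O[:2])@R[:2,:2]; r=cv2.minAreaRect(q.astype(np.float32)); print(c,r)
"
```

```text
t 9.38 press xyz [ -4.3 208.6  88.4] tool in press [[0.004, 1.0, -0.001], [1.0, -0.004, -0.0], [-0.0, -0.001, -1.0]] F [-0.4  0.2 -0.2] w 39.9
[ 71. 356.] ((-451.9141845703125, 760.1084594726562), (113.51812744140625, 117.6991195678711), 39.815345764160156)
[136. 240.] ((-85.17414855957031, 518.6091918945312), (96.1661376953125, 83.66175079345703), 79.7686767578125)
[248. 205.] ((-0.08176803588867188, 106.02592468261719), (75.97754669189453, 90.42021179199219), 0.1507241576910019)
[135. 207.] ((54.43537139892578, 511.6302490234375), (94.12358093261719, 103.8102798461914), 76.60643768310547)
[201. 151.] ((228.3472442626953, 257.2870788574219), (107.85346221923828, 160.25025939941406), 14.156157493591309)
[431. 149.] ((137.66603088378906, -607.3038330078125), (246.45913696289062, 249.54371643066406), 35.09099197387695)
```

Emit:
jog_arm([
  [-0.09, [0, 0, 0.2], [0, -0.0556, 0]],
  [-0.09, [0, 0, 0.4], [0, -0.0556, 0]],
  [-0.09, [0, 0, 0.57], [0, -0.0556, 0]],
  [-0.09, [0, 0, 0.57], [0, -0.0556, 0]],
  [-0.09, [0, 0, 0.57], [0, -0.0556, 0]],
])

```text
clock: 10.05
ee_pos: [586.1, 167.3, 31.9]
tcp_rot: [[-0.066, 0.998, 0.012], [0.983, 0.067, -0.173], [-0.173, 0.0, -0.985]]
force: [0.2, 0.3, 0.4]
gripper_width: 39.9
finger_force: 0.0
```

```bash
python3 -c "
from h import *
st()
"
```

```text
t 10.05 press xyz [ -3.8 208.7  31.9] tool in press [[0.001, 1.0, -0.0], [0.985, -0.001, -0.173], [-0.173, 0.0, -0.985]] F [0.2 0.3 0.4] w 39.9
```

Emit:
jog_arm([
  [-0.09, [-0.059, 0.002, 0.025], [0, 0, 0]],
  [-0.09, [-0.118, 0.004, 0.036], [0, 0, 0]],
  [-0.09, [-0.177, 0.006, 0.046], [0, 0, 0]],
  [-0.09, [-0.236, 0.008, 0.057], [0, 0, 0]],
  [-0.09, [-0.295, 0.01, 0.067], [0, 0, 0]],
  [-0.09, [-0.354, 0.012, 0.077], [0, 0, 0]],
  [-0.09, [-0.413, 0.014, 0.088], [0, 0, 0]],
  [-0.09, [-0.472, 0.016, 0.098], [0, 0, 0]],
  [-0.09, [-0.531, 0.018, 0.109], [0, 0, 0]],
  [-0.09, [-0.59, 0.02, 0.119], [0, 0, 0]],
  [-0.09, [-0.649, 0.022, 0.129], [0, 0, 0]],
  [-0.09, [-0.708, 0.024, 0.14], [0, 0, 0]],
  [-0.09, [-0.708, 0.024, 0.14], [0, 0, 0]],
])

```text
clock: 11.68
ee_pos: [592.9, 95.5, 30.1]
tcp_rot: [[-0.067, 0.998, 0.011], [0.982, 0.068, -0.174], [-0.174, -0.001, -0.985]]
force: [0.6, 0.6, -0.3]
gripper_width: 39.9
finger_force: 0.1
```

```bash
python3 -c "
from h import *
st()
p=read_camera('top')
for c,r,w in rect(p,red(p),37)[:4]:
    q=(w-O[:2])@R[:2,:2]; r=cv2.minAreaRect(q.astype(np.float32)); print(c,r)
"
```

```text
t 11.68 press xyz [ -1.9 136.7  30.1] tool in press [[0.0, 1.0, -0.001], [0.985, -0.0, -0.174], [-0.174, -0.001, -0.985]] F [ 0.7  0.5 -0.3] w 39.9
[ 71. 356.] ((-451.9141845703125, 760.1084594726562), (113.51812744140625, 117.6991195678711), 39.815345764160156)
[136. 240.] ((-85.17414855957031, 518.6091918945312), (96.1661376953125, 83.66175079345703), 79.7686767578125)
[258. 205.] ((-0.15268325805664062, 61.99565505981445), (76.5088119506836, 113.2337417602539), 0.57169109582901)
[136. 207.] ((52.90047836303711, 514.9786987304688), (96.39763641357422, 104.81985473632812), 82.85050201416016)
```

Emit:
jog_arm([
  [-0.09, [-0.059, 0.002, 0.01], [0, 0, 0]],
  [-0.09, [-0.118, 0.003, 0.021], [0, 0, 0]],
  [-0.09, [-0.177, 0.005, 0.031], [0, 0, 0]],
  [-0.09, [-0.236, 0.006, 0.042], [0, 0, 0]],
  [-0.09, [-0.295, 0.008, 0.052], [0, 0, 0]],
  [-0.09, [-0.344, 0.01, 0.061], [0, 0, 0]],
  [-0.09, [-0.374, 0.01, 0.066], [0, 0, 0]],
  [-0.09, [-0.384, 0.01, 0.068], [0, 0, 0]],
  [-0.09, [-0.394, 0.01, 0.07], [0, 0, 0]],
  [-0.09, [-0.394, 0.01, 0.07], [0, 0, 0]],
])

```text
clock: 12.98
ee_pos: [596.8, 57.4, 30.2]
tcp_rot: [[-0.067, 0.998, 0.012], [0.983, 0.068, -0.172], [-0.172, 0.0, -0.985]]
force: [-3.1, 7.4, 0.1]
gripper_width: 39.9
finger_force: 4.3
```

Emit:
jog_arm([
  [-0.09, [-0.01, 0, 0.002], [0, 0, 0]],
  [-0.09, [-0.02, 0, 0.004], [0, 0, 0]],
  [-0.09, [-0.02, 0, 0.004], [0, 0, 0]],
])

```text
clock: 13.35
ee_pos: [596.9, 57.2, 30.2]
tcp_rot: [[-0.067, 0.998, 0.012], [0.983, 0.068, -0.17], [-0.17, 0.001, -0.985]]
force: [-4.9, 17.2, 2.5]
gripper_width: 40.1
finger_force: 9.1
```

Emit:
jog_arm([
  [-0.09, [0.03, 0, -0.005], [0, 0, 0]],
  [-0.09, [0.3, 0, -0.05], [0, 0, 0]],
  [-0.09, [0.6, 0, -0.3], [0, 0, 0]],
  [-0.09, [0.8, 0, -0.6], [0, 0, 0]],
  [-0.09, [0.8, 0, -0.6], [0, 0, 0]],
  [-0.09, [0.8, 0, -0.6], [0, 0, 0]],
])

```text
clock: 14.1
ee_pos: [590.9, 142.4, 74.8]
tcp_rot: [[-0.068, 0.998, 0.012], [0.982, 0.069, -0.174], [-0.174, -0.0, -0.985]]
force: [-0.6, -0.4, 0.2]
gripper_width: 40.0
finger_force: 0.0
```

```bash
python3 -c "
from h import *
st()
p=read_camera('top')
for c,r,w in rect(p,red(p),37)[:4]:
    q=(w-O[:2])@R[:2,:2]; r=cv2.minAreaRect(q.astype(np.float32)); print(c,r,q.max(0))
s=read_camera('scene')
for c,r,w in rect(s,red(s),37)[:]:
    q=(w-O[:2])@R[:2,:2]; 
    if abs(q.mean(0)[0])<100 and abs(q.mean(0)[1])<150: print('scene',c,cv2.minAreaRect(q.astype(np.float32)),q.min(0),q.max(0))
p=read_camera('wrist')
for c,r,w in rect(p,red(p),37):
    q=(w-O[:2])@R[:2,:2]; r=cv2.minAreaRect(q.astype(np.float32)); print('wrist',c,r,q.min(0),q.max(0))
im=np.hstack([cv2.resize(p['pixels'],(400,300)),cv2.resize(s['pixels'][180:270,200:320],(400,300),interpolation=cv2.INTER_CUBIC)])
cv2.imwrite('pics/w3.png',im[:,:,::-1])
"
```

```text
t 14.1 press xyz [ -0.7 183.6  74.8] tool in press [[-0.0, 1.0, -0.0], [0.985, 0.0, -0.174], [-0.174, -0.0, -0.985]] F [-0.7 -0.3  0.2] w 40.0
[ 71. 356.] ((-451.9141845703125, 760.1084594726562), (113.51812744140625, 117.6991195678711), 39.815345764160156) [-390.66668664  818.2274293 ]
[136. 240.] ((-85.17414855957031, 518.6091918945312), (96.1661376953125, 83.66175079345703), 79.7686767578125) [-36.02701839 559.18250855]
[267. 205.] ((-0.5519523620605469, 25.486682891845703), (115.60813903808594, 75.9222412109375), 89.13667297363281) [38.06688286 83.21485196]
[136. 207.] ((52.90047836303711, 514.9786987304688), (96.39763641357422, 104.81985473632812), 82.85050201416016) [105.54056176 567.26951938]
wrist [221. 354.] ((-29.859243392944336, 23.12015151977539), (40.719722747802734, 15.13561725616455), 89.61521911621094) [-37.56360896   2.81157127] [-22.40580505  43.52304875]
wrist [ 18. 192.] ((-161.45254516601562, 182.98509216308594), (106.12419128417969, 43.61077117919922), 68.56562805175781) [-201.14054471  141.56140776] [-130.43183152  240.34570484]
```

View pics/w3.png

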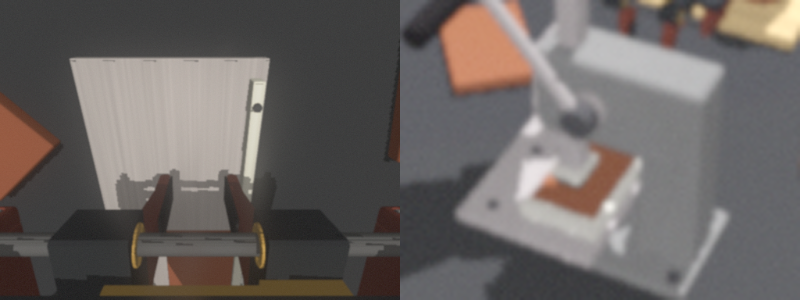

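Tile centre reads (-0.55, 25.5), so it is on the stop and the fence. I'll check the squareness with a subpixel line fit of the tile's front edge against the bed's front edge.

```bash
python3 - <<'E'
from h import *
p=read_camera('top'); g=p['pixels'].astype(float)
r=red(p); r[:, :240]=0; r[:,300:]=0; r[:190]=0;r[:222]&=True
sat=g[...,0]-g[...,2]
def cross(a,lvl):  # last falling crossing
    i=np.where((a[:-1]>lvl)&(a[1:]<=lvl))[0]
    return None if not len(i) else i[-1]+(a[i[-1]]-lvl)/(a[i[-1]]-a[i[-1]+1])
E1=[];E2=[]
for u in range(254,284):
    c=cross(sat[195:225,u],45)
    if c is not None: E1.append((u,195+c))
    c=cross(g[205:250,u].mean(1),130)
    if c is not None: E2.append((u,205+c))
for n,e,z in(('tile',E1,37),('bed',E2,25)):
    W=(onplane(p,e,z)[:,:2]-O[:2])@R[:2,:2]
    l=cv2.fitLine(W.astype(np.float32),cv2.DIST_HUBER,0,.01,.01).ravel()
    print(n,len(e),'slope dx/dy',l[0]/l[1],'x range',np.round(W[:,0],1).tolist(),'mean y',l[3])
E
```

```text
tile 30 slope dx/dy 0.017122585 x range [-28.9, -38.7, -38.6, -38.5, -38.6, -38.5, -38.5, -38.6, -39.2, -39.3, -38.8, -38.3, -38.4, -38.9, -39.9, -40.1, -40.4, -40.9, -40.9, -39.6, -39.2, -39.4, -39.6, -39.9, -40.2, -40.5, -40.1, -37.8, -37.9, -38.3] mean y 29.874306
bed 30 slope dx/dy -0.041467406 x range [-105.1, -105.5, -106.0, -106.5, -106.2, -106.5, -105.6, -104.8, -100.7, -100.5, -101.4, -101.9, -102.8, -101.9, -101.7, -101.5, -100.5, -100.7, -101.0, -102.2, -103.1, -101.8, -102.1, -101.6, -100.7, -100.5, -101.1, -101.7, -102.2, -103.0] mean y 36.38329
```

The tile's right end may be about 1.5 mm off the fence. I'll give the long edge a gentle corrective push with closed fingers.

Emit:
jog_arm([
  [-1, [0, -0.4, 0], [0, 0, 0]],
  [-1, [-0.3, -0.74, 0.05], [0, 0, 0]],
  [-1, [-0.79, -0.74, 0.14], [0, 0, 0]],
  [-1, [-0.79, -0.74, 0.14], [0, 0, 0]],
  [-1, [-0.79, -0.74, 0.14], [0, 0, 0]],
])

```text
clock: 14.92
ee_pos: [522.9, 57.8, 75.1]
tcp_rot: [[-0.066, 0.998, 0.012], [0.983, 0.067, -0.173], [-0.174, 0.0, -0.985]]
force: [0.4, 0.2, 0.5]
gripper_width: 0.5
finger_force: 0.0
```

Emit:
jog_arm([
  [-1, [-0.27, 0, 0.2], [0, 0, 0]],
  [-1, [-0.27, 0, 0.49], [0, 0, 0]],
  [-1, [-0.27, 0, 0.49], [0, 0, 0]],
  [-1, [-0.27, 0, 0.49], [0, 0, 0]],
])

```text
clock: 15.42
ee_pos: [525.5, 23.9, 32.0]
tcp_rot: [[-0.068, 0.998, 0.012], [0.982, 0.069, -0.173], [-0.174, 0.0, -0.985]]
force: [-0.8, -0.7, 0.4]
gripper_width: 0.5
finger_force: 0.0
```

Emit:
jog_arm([
  [-1, [0, 0.06, 0], [0, 0, 0]],
  [-1, [0, 0.12, 0], [0, 0, 0]],
  [-1, [0, 0.16, 0], [0, 0, 0]],
  [-1, [0, 0.18, 0], [0, 0, 0]],
  [-1, [0, 0.19, 0], [0, 0, 0]],
  [-1, [0, 0.19, 0], [0, 0, 0]],
])

```text
clock: 16.18
ee_pos: [543.9, 24.3, 31.6]
tcp_rot: [[-0.067, 0.998, 0.012], [0.982, 0.068, -0.173], [-0.174, -0.0, -0.985]]
force: [-0.2, -0.7, 0.6]
gripper_width: 0.6
finger_force: 0.0
```

```bash
python3 -c "
from h import *
st()"
```

```text
t 16.18 press xyz [-55.7  69.   31.6] tool in press [[-0.0, 1.0, -0.0], [0.985, -0.0, -0.174], [-0.174, -0.0, -0.985]] F [-0.2 -0.7  0.6] w 0.6
```

Emit:
jog_arm([
  [-1, [0, 0.01, 0], [0, 0, 0]],
  [-1, [0, 0.02, 0], [0, 0, 0]],
  [-1, [0, 0.03, 0], [0, 0, 0]],
  [-1, [0, 0.03, 0], [0, 0, 0]],
])

```text
clock: 16.68
ee_pos: [547.1, 24.6, 31.7]
tcp_rot: [[-0.067, 0.998, 0.012], [0.982, 0.068, -0.173], [-0.174, 0.0, -0.985]]
force: [0.2, -0.0, -0.7]
gripper_width: 0.2
finger_force: 0.0
```

Emit:
jog_arm([
  [-1, [0, 0.01, 0], [0, 0, 0]],
  [-1, [0, 0.02, 0], [0, 0, 0]],
  [-1, [0, 0.02, 0], [0, 0, 0]],
])

```text
clock: 17.05
ee_pos: [549.1, 24.7, 31.7]
tcp_rot: [[-0.067, 0.998, 0.012], [0.982, 0.068, -0.173], [-0.174, 0.0, -0.985]]
force: [0.0, -0.6, 0.8]
gripper_width: -0.1
finger_force: 0.0
```

Emit:
jog_arm([
  [-1, [0, 0.01, 0], [0, 0, 0]],
  [-1, [0, 0.02, 0], [0, 0, 0]],
  [-1, [0, 0.02, 0], [0, 0, 0]],
])

```text
clock: 17.42
ee_pos: [551.1, 24.9, 31.6]
tcp_rot: [[-0.067, 0.998, 0.012], [0.982, 0.069, -0.173], [-0.174, 0.0, -0.985]]
force: [-0.5, 0.5, -0.2]
gripper_width: 0.4
finger_force: 0.0
```

Emit:
jog_arm([
  [-1, [0, 0.01, 0], [0, 0, 0]],
  [-1, [0, 0.015, 0], [0, 0, 0]],
  [-1, [0, 0.015, 0], [0, 0, 0]],
])

```text
clock: 17.8
ee_pos: [551.2, 24.8, 31.5]
tcp_rot: [[-0.067, 0.998, 0.009], [0.982, 0.068, -0.174], [-0.174, -0.002, -0.985]]
force: [-5.1, 0.9, 4.2]
gripper_width: 0.2
finger_force: 2.5
```

Emit:
jog_arm([
  [-1, [0, 0.01, 0], [0, 0, 0]],
  [-1, [0, 0.01, 0], [0, 0, 0]],
])

```text
clock: 18.05
ee_pos: [551.2, 24.8, 31.4]
tcp_rot: [[-0.068, 0.998, 0.008], [0.982, 0.068, -0.174], [-0.174, -0.004, -0.985]]
force: [-7.8, 2.0, 5.1]
gripper_width: 0.6
finger_force: 3.9
```

```bash
python3 -c "
from h import *
st()
p=read_camera('wrist'); save(p,'w4.png')"
```

```text
t 18.05 press xyz [-48.4  68.9  31.4] tool in press [[-0.0, 1.0, -0.004], [0.985, -0.001, -0.174], [-0.174, -0.004, -0.985]] F [-7.7  2.6  5.1] w 0.6
```

View pics/w4.png

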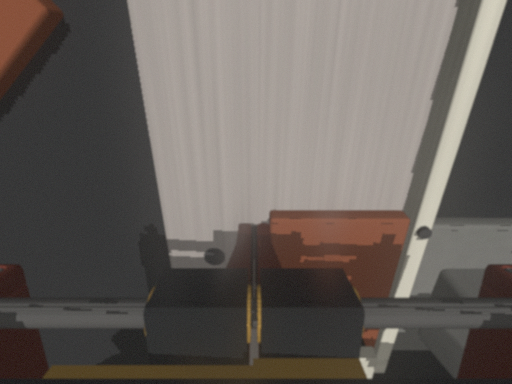

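```bash
python3 - <<'E'
from h import *
p=read_camera('wrist'); m=red(p)
def fit(e,z,ax,n):
    W=(onplane(p,e,z)[:,:2]-O[:2])@R[:2,:2]
    l=cv2.fitLine(W.astype(np.float32),cv2.DIST_HUBER,0,.01,.01).ravel(); print(n,len(e),'slope',l[1-ax]/l[ax],'at',l[2:])
h=cv2.cvtColor(p['pixels'],cv2.COLOR_RGB2HSV); m=(h[...,0]<15)&(h[...,1]>110)
e=[(u,205+np.argmax(m[205:260,u])-.5) for u in range(280,396)]
fit(e,37,0,'end edge (y vs x)')
e=[]
for v in range(220,265):
    c=np.where(m[v,300:440])[0]
    e.append((300+c.max()+.5,v))
fit(e,37,1,'fence-side edge (x vs y)')
g=p['pixels'].astype(float).mean(2); print(g[150,400:470].astype(int))
E
```

```text
end edge (y vs x) 116 slope 0.0375359 at [ 0.5934736 90.22893  ]
fence-side edge (x vs y) 45 slope 0.03363072 at [39.531353 74.582695]
[158 158 157 159 158 157 159 156 157 161 161 162 161 163 159 156 154 141
 118  99  94  91  92  91  91  91  94  93  92  93  91  94  91  93  93  96
 110 139 165 180 188 188 190 190 192 197 194 196 196 195 195 193 192 193
 191 187 173 136  90  69  67  68  66  68  66  68  65  69  64  64]
```

```bash
python3 - <<'E'
from h import *
p=read_camera('wrist'); g=cv2.GaussianBlur(p['pixels'],(3,3),0).astype(float).mean(2)
def fit(e,z,n):
    W=(onplane(p,e,z)[:,:2]-O[:2])@R[:2,:2]
    l=cv2.fitLine(W.astype(np.float32),cv2.DIST_HUBER,0,.01,.01).ravel(); print(n,'slope dx/dy',l[0]/l[1],'at',l[2:])
top=[];out=[]
for v in range(40,265):
    a=g[v,350:500]; d=np.diff(a); i=int(np.argmax(d[:])); top.append((350+i+.5,v))
for rng in((40,120),(120,200),(205,260)):
    fit([t for t in top if rng[0]<=t[1]<rng[1]],41,'fence top %s'%(rng,))
print(top[::25])
E
```

```text
fence top (40, 120) slope dx/dy -0.0022832952 at [ 41.12386 164.27184]
fence top (120, 200) slope dx/dy -0.00093253085 at [ 41.125954 125.068665]
fence top (205, 260) slope dx/dy -0.005399117 at [41.11705 83.5903 ]
[(469.5, 40), (462.5, 65), (454.5, 90), (447.5, 115), (439.5, 140), (432.5, 165), (425.5, 190), (417.5, 215), (410.5, 240)]
```

Emit:
jog_arm([
  [-1, [0, -0.1, 0], [0, 0, 0]],
  [-1, [-0.03, -0.4, -0.2], [0, 0, 0]],
  [-1, [-0.1, -0.8, -0.59], [0, 0.0556, 0]],
  [-1, [-0.1, -0.8, -0.59], [0, 0.0556, 0]],
  [-1, [-0.1, -0.8, -0.59], [0, 0.0556, 0]],
])

```text
clock: 18.82
ee_pos: [473.9, 19.2, 92.3]
tcp_rot: [[-0.067, 0.998, 0.002], [0.998, 0.067, -0.0], [-0.001, 0.002, -1.0]]
force: [0.2, -0.7, -0.1]
gripper_width: 0.5
finger_force: 0.0
```

Emit:
jog_arm([
  [-1, [-0.1, 0, 0], [0, 0, 0.055]],
  [-1, [-0.1, 0, 0], [0, 0, 0.11]],
  [-1, [-0.1, 0, 0], [0, 0, 0.165]],
  [-1, [-0.1, 0, 0], [0, 0, 0.22]],
  [-1, [-0.1, 0, 0], [0, 0, 0.275]],
  [-1, [-0.1, 0, 0], [0, 0, 0.33]],
  [-1, [-0.1, 0, 0], [0, 0, 0.385]],
  [-1, [-0.1, 0, 0], [0, 0, 0.44]],
  [-1, [-0.1, 0, 0], [0, 0, 0.5]],
  [-1, [-0.1, 0, 0], [0, 0, 0.5]],
  [-1, [-0.1, 0, 0], [0, 0, 0.5]],
])

```text
clock: 20.2
ee_pos: [474.5, 10.1, 91.2]
tcp_rot: [[0.997, 0.073, -0.0], [0.073, -0.997, -0.0], [-0.0, 0.0, -1.0]]
force: [-0.5, 0.4, 0.6]
gripper_width: 0.4
finger_force: 0.0
```

```bash
python3 - <<'E'
from h import *
st()
p=read_camera('wrist'); save(p,'w5.png'); np.savez('w5.npz',**p)
E
```

```text
t 20.2 press xyz [-125.9   59.6   91.2] tool in press [[1.0, 0.004, -0.0], [0.004, -1.0, -0.0], [-0.0, 0.0, -1.0]] F [-0.4  0.4  0.6] w 0.4
```

View pics/w5.png

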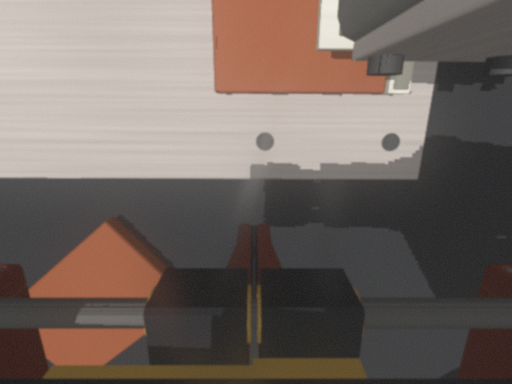

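The wrist view shows the tile's front edge at row 93, from column 216 to 386. It touches the stop at column 388 and runs parallel to the bed's front edge at row 179. I'll put numbers on that and plan the lever move.

```bash
python3 - <<'E'
from h import *
p=dict(np.load('w5.npz')); h=cv2.cvtColor(p['pixels'],cv2.COLOR_RGB2HSV); m=(h[...,0]<15)&(h[...,1]>110)
g=p['pixels'].astype(float).mean(2)
def fit(e,z,n):
    W=(onplane(p,e,z)[:,:2]-O[:2])@R[:2,:2]
    l=cv2.fitLine(W.astype(np.float32),cv2.DIST_HUBER,0,.01,.01).ravel(); print(n,'slope dx/dy',l[0]/l[1],'at',l[2:],W[0],W[-1])
fit([(u,np.where(m[60:130,u])[0].max()+60.5) for u in range(222,365)],37,'tile')
fit([(u,160+np.argmin(np.diff(g[160:200,u]))+.5) for u in list(range(60,250))],25,'bed')
E
```

```text
tile slope dx/dy 0.0045096744 at [-38.224026  31.959675] [-37.54566478  82.8933558 ] [-38.38522396 -16.49071742]
bed slope dx/dy 0.0016111905 at [-103.93404  133.74376] [-104.76826526  216.30683819] [-103.99523743   64.19103407]
```

Emit:
jog_arm([
  [-1, [0, 0, -0.5], [0, 0, 0]],
  [-1, [0, 0, -1], [0, 0, 0]],
  [-1, [0, 0, -1], [0, 0, 0]],
])

```text
clock: 20.62
ee_pos: [477.0, 10.0, 194.9]
tcp_rot: [[0.997, 0.07, 0.008], [0.07, -0.998, -0.0], [0.008, 0.001, -1.0]]
force: [0.3, 0.2, -0.7]
gripper_width: 0.7
finger_force: 0.0
```

Emit:
jog_arm([
  [-1, [0, 0, -0.5], [0, 0, 0]],
  [-1, [0, 0, -1], [0, 0, 0]],
  [-1, [0, 0, -1], [0, 0, 0]],
])

```text
clock: 21.0
ee_pos: [476.3, 9.9, 294.0]
tcp_rot: [[0.998, 0.07, 0.006], [0.07, -0.998, -0.0], [0.006, 0.001, -1.0]]
force: [0.5, 0.1, -0.6]
gripper_width: 0.3
finger_force: 0.0
```

Emit:
jog_arm([
  [-1, [0, 0, -0.5], [0, 0, 0]],
  [-1, [0, 0, -0.9], [0, 0, 0]],
  [-1, [0, 0.4, -0.9], [0, 0, 0]],
  [-1, [0.1, 0.9, -0.9], [0, 0, 0]],
  [-1, [0.2, 0.9, -0.9], [0, 0, 0]],
  [-1, [0.2, 0.9, -0.9], [0, 0, 0]],
])

```text
clock: 21.75
ee_pos: [500.3, -78.2, 379.6]
tcp_rot: [[0.998, 0.068, -0.003], [0.068, -0.998, 0.001], [-0.003, -0.001, -1.0]]
force: [-1.4, 0.2, -0.3]
gripper_width: 0.7
finger_force: 0.0
```

Emit:
jog_arm([
  [-1, [0.2, 0.4, 0], [0, 0, 0]],
  [-1, [0.27, 0.8, 0], [0, 0, 0]],
  [-1, [0.27, 0.8, 0], [0, 0, 0]],
  [-1, [0.27, 0.8, 0], [0, 0, 0]],
])

```text
clock: 22.25
ee_pos: [532.4, -155.0, 380.7]
tcp_rot: [[0.998, 0.069, -0.001], [0.069, -0.998, 0.001], [-0.001, -0.001, -1.0]]
force: [-0.1, -0.2, 0.3]
gripper_width: 0.6
finger_force: 0.0
```

```bash
python3 - <<'E'
from h import *
st()
p=read_camera('wrist'); save(p,'w6.png')
E
```

```text
t 22.25 press xyz [ -79.5 -109.2  380.7] tool in press [[1.0, 0.001, -0.001], [0.001, -1.0, 0.001], [-0.001, -0.001, -1.0]] F [-0.2 -0.2  0.3] w 0.6
```

View pics/w6.png

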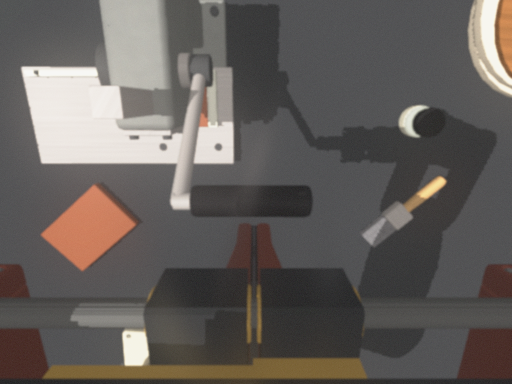

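Emit:
jog_arm([
  [-1, [0.02, 0, 0.35], [0, 0, 0]],
  [-1, [0.02, 0, 0.46], [0, 0, 0]],
  [-1, [-0.04, 0, 0.54], [0, 0, 0]],
  [-1, [-0.1, 0, 0.62], [0, 0, 0]],
  [-1, [-0.17, 0, 0.69], [0, 0, 0]],
  [-1, [-0.25, 0, 0.81], [0, 0, 0]],
  [-1, [-0.33, 0, 0.93], [0, 0, 0]],
  [-1, [-0.33, 0, 0.93], [0, 0, 0]],
])

```text
clock: 23.3
ee_pos: [497.0, -158.1, 290.0]
tcp_rot: [[0.998, 0.069, -0.005], [0.069, -0.998, -0.0], [-0.005, -0.0, -1.0]]
force: [-14.6, 0.5, 19.2]
gripper_width: 0.6
finger_force: 8.9
```

```bash
python3 - <<'E'
from h import *
st()
p=read_camera('scene')
for r in outline_of(p,'lever')[:1]: print(r['p'],r['box'])
cv2.imwrite('pics/s2.png',cv2.resize(p['pixels'][110:290,160:400],(800,600),interpolation=cv2.INTER_CUBIC)[:,:,::-1])
E
```

```text
t 23.3 press xyz [-115.  -109.8  290. ] tool in press [[1.0, 0.001, -0.005], [0.001, -1.0, 0.0], [-0.005, -0.0, -1.0]] F [-14.5   1.5  19.2] w 0.6
0.72 [192.3, 179.0, 259.4, 223.4]
```

View pics/s2.png

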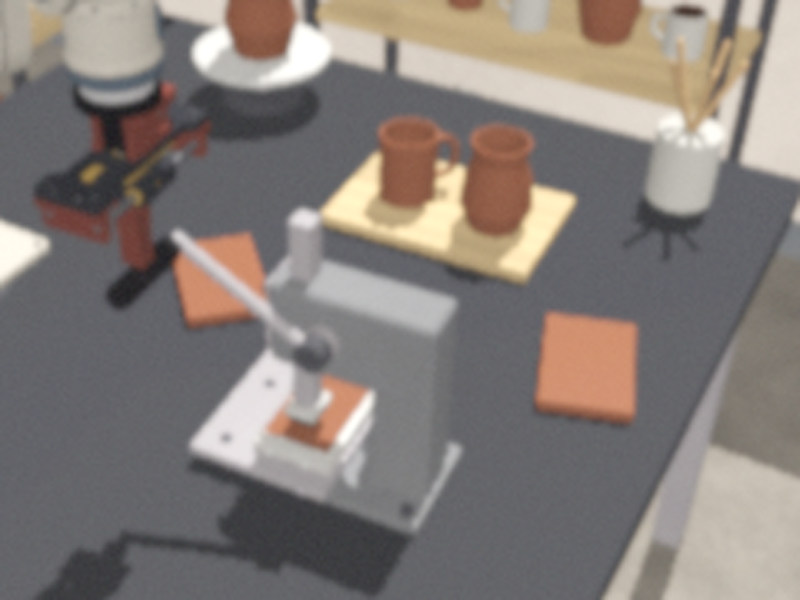

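Emit:
jog_arm([
  [-1, [-0.06, 0, 0.06], [0, 0, 0]],
  [-1, [-0.1, 0, 0.13], [0, 0, 0]],
  [-1, [-0.13, 0, 0.2], [0, 0, 0]],
  [-1, [-0.155, 0, 0.27], [0, 0, 0]],
  [-1, [-0.18, 0, 0.34], [0, 0, 0]],
  [-1, [-0.2, 0, 0.41], [0, 0, 0]],
  [-1, [-0.22, 0, 0.48], [0, 0, 0]],
  [-1, [-0.235, 0, 0.55], [0, 0, 0]],
  [-1, [-0.255, 0, 0.7], [0, 0, 0]],
  [-1, [-0.26, 0, 0.85], [0, 0, 0]],
  [-1, [-0.255, 0, 0.99], [0, 0, 0]],
  [-1, [-0.255, 0, 0.99], [0, 0, 0]],
])

```text
clock: 24.9
ee_pos: [473.2, -160.2, 189.9]
tcp_rot: [[0.998, 0.07, -0.003], [0.07, -0.998, -0.0], [-0.003, 0.0, -1.0]]
force: [-7.9, -1.2, 10.5]
gripper_width: 0.7
finger_force: 5.3
```

```bash
python3 -c "
from h import *
st()"
```

```text
t 24.9 press xyz [-138.9 -110.3  189.9] tool in press [[1.0, 0.001, -0.003], [0.001, -1.0, -0.0], [-0.003, 0.0, -1.0]] F [-8.  -0.7 10.5] w 0.7
```

Emit:
jog_arm([
  [-1, [0, 0, 0.07], [0, 0, 0]],
  [-1, [0.02, 0, 0.14], [0, 0, 0]],
  [-1, [0.03, 0, 0.2], [0, 0, 0]],
  [-1, [0.045, 0, 0.26], [0, 0, 0]],
  [-1, [0.055, 0, 0.3], [0, 0, 0]],
  [-1, [0.055, 0, 0.33], [0, 0, 0]],
  [-1, [0.055, 0, 0.35], [0, 0, 0]],
  [-1, [0.055, 0, 0.35], [0, 0, 0]],
  [-1, [0.055, 0, 0.35], [0, 0, 0]],
])

```text
clock: 26.02
ee_pos: [478.9, -159.9, 158.7]
tcp_rot: [[0.998, 0.07, -0.002], [0.07, -0.998, -0.001], [-0.002, 0.001, -1.0]]
force: [-19.6, 1.4, 44.7]
gripper_width: 0.5
finger_force: 21.9
```

```bash
python3 -c "
from h import *
st()"
```

```text
t 26.02 press xyz [-133.2 -110.4  158.7] tool in press [[1.0, 0.001, -0.002], [0.001, -1.0, -0.001], [-0.002, 0.001, -1.0]] F [-19.5   2.7  44.7] w 0.5
```

Emit:
jog_arm([
  [-1, [0, 0, 0.02], [0, 0, 0]],
  [-1, [0, 0, 0.02], [0, 0, 0]],
  [-1, [0, 0, 0.02], [0, 0, 0]],
  [-1, [0, 0, 0.02], [0, 0, 0]],
])

```text
clock: 26.52
ee_pos: [479.0, -160.0, 158.1]
tcp_rot: [[0.998, 0.07, -0.001], [0.07, -0.998, -0.001], [-0.001, 0.001, -1.0]]
force: [-24.9, 3.7, 58.6]
gripper_width: 0.7
finger_force: 29.6
```

Emit:
jog_arm([
  [-1, [0, 0, -0.08], [0, 0, 0]],
  [-1, [-0.02, 0, -0.23], [0, 0, 0]],
  [-1, [-0.05, 0, -0.38], [0, 0, 0]],
  [-1, [-0.055, 0, -0.53], [0, 0, 0]],
  [-1, [-0.05, 0, -0.67], [0, 0, 0]],
  [-1, [-0.03, 0, -0.82], [0, 0, 0]],
  [-1, [0, 0, -0.97], [0, 0, 0]],
  [-1, [0, 0, -0.97], [0, 0, 0]],
])

```text
clock: 27.52
ee_pos: [483.1, -160.1, 253.2]
tcp_rot: [[0.998, 0.069, 0.008], [0.069, -0.998, -0.002], [0.008, 0.002, -1.0]]
force: [2.0, 0.3, 8.5]
gripper_width: 0.3
finger_force: 4.0
```

Emit:
jog_arm([
  [-1, [0.05, 0, -0.14], [0, 0, 0]],
  [-1, [0.1, 0, -0.28], [0, 0, 0]],
  [-1, [0.17, 0, -0.41], [0, 0, 0]],
  [-1, [0.25, 0, -0.54], [0, 0, 0]],
  [-1, [0.34, 0, -0.65], [0, 0, 0]],
  [-1, [0.44, 0, -0.76], [0, 0, 0]],
  [-1, [0.53, 0, -0.84], [0, 0, 0]],
  [-1, [0.53, 0, -0.9], [0, 0, 0]],
  [-1, [0.53, 0, -1], [0, 0, 0]],
])

```text
clock: 28.65
ee_pos: [531.5, -156.2, 348.5]
tcp_rot: [[0.998, 0.068, -0.004], [0.068, -0.998, 0.001], [-0.004, -0.001, -1.0]]
force: [-0.5, 0.2, 0.1]
gripper_width: 0.4
finger_force: 0.0
```

Emit:
jog_arm([
  [-1, [0, 0, -0.4], [0, 0, 0]],
  [-1, [-0.3, 0, -0.7], [0, 0, 0]],
  [-1, [-0.6, 0, -0.7], [0, 0, 0]],
  [-1, [-0.6, 0, -0.7], [0, 0, 0]],
  [-1, [-0.6, 0, -0.7], [0, 0, 0]],
])

```text
clock: 29.28
ee_pos: [473.1, -160.6, 419.3]
tcp_rot: [[0.998, 0.068, -0.0], [0.068, -0.998, 0.0], [-0.0, -0.0, -1.0]]
force: [0.1, -0.6, 0.9]
gripper_width: 0.1
finger_force: 0.0
```

```bash
python3 - <<'E'
from h import *
st()
p=read_camera('top')
for c,r,w in rect(p,red(p),37):
    q=(w-O[:2])@R[:2,:2]; r=cv2.minAreaRect(q.astype(np.float32))
    if abs(r[0][0])<60 and abs(r[0][1])<150: print(c,r)
w,m=pts(p)
for n in('ram','lever'):
    for r in outline_of(p,n)[:1]:
        print(n,r['box'],w[m&r['pixels']][:,2].max())
a=p['pixels'][110:260,180:380]; s=read_camera('scene')['pixels'][110:290,160:400]
im=np.hstack([cv2.resize(a,(400,300)),cv2.resize(s,(400,300))]); cv2.imwrite('pics/end.png',im[:,:,::-1])
E
```

```text
t 29.27 press xyz [-139.  -110.6  419.3] tool in press [[1.0, -0.0, -0.0], [-0.0, -1.0, 0.0], [-0.0, -0.0, -1.0]] F [ 0.  -0.6  0.9] w 0.1
[267. 205.] ((-0.0569915771484375, 25.743017196655273), (114.86376190185547, 78.49356842041016), 89.82894134521484)
ram [271.7, 181.3, 281.1, 192.6] 315.4214769269413
lever [202.6, 144.4, 308.2, 238.4] 540.2793321027245
```

View pics/end.png

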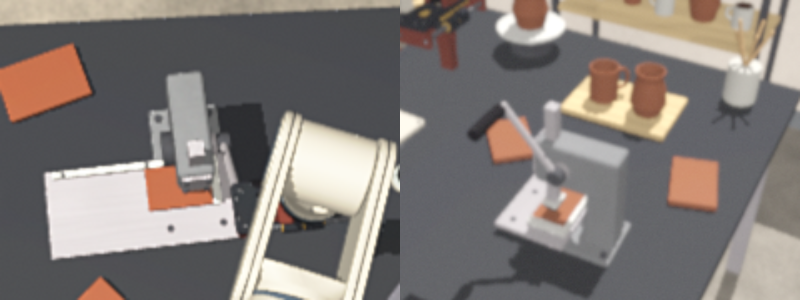

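The lever is back up, the tile is home at (-0.1, 25.7) mm in the press frame and square, and the arm is clear. Handing in.

```bash
python3 -c "
from h import *
print(job_done())"
```

```text
the job is handed in; nothing more can be done
None
```

The tile is stamped, square and home within about 1 mm by the cameras, with the lever back up and the bystanders untouched; I handed the job in at about 29 s and got no verdict back.

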